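Show a module to the end camera, then slide it to the click stop under the microscope

TASK

Hold the silver module up level about 10 cm in front of the end camera's lens and square to it, still for a second, first with its brass coax end facing the lens and then, turned half round, with its black header end. Then set it down, without dropping it, fully home in the white nest on the blue carriage (either way round) and let go of it. Finally take the red knob between the fingers and slide the carriage under the microscope until you feel the spring ball drop into its notch; finish there, still gripping the knob with the ball in the notch, leaving the other things on the bench where they are.

Things in the scene. Friction and masses are not known exactly. Their poses are not given: they have to be found in the camera images.
- module: part to inspect: bare silver die-cast box 72 x 42 x 32 mm, 105 to 190 g, yellow sticker on top, standing on the green mat in any yaw. Origin: centre of its underside, z up. x: along its length to the brass coax connector (8 mm diameter, sticks out 11 mm mid +x end); black header (22 wide, 10 high, sticks out 7 mm) mid -x end. Grip the smooth long sides, 42 mm apart
- coax_end (a point): centre of the module's +x end face, 36 mm along x and 16 mm above its underside; the brass connector stands out from here
- header_end (a point): centre of the module's -x end face, 36 mm along -x and 16 mm above its underside; the black header stands out from here
- lens (a point): front glass of the fixed end camera (white 44 mm cube, black lens, lamp ring 62 mm across, on a post with a round 88 mm foot), 165 mm above the table, right back of the bench. y: viewing direction, level, between bench +y and -x; z up. Sharp for an end face square to the view (within 0.2 rad), 70 to 140 mm from the glass along y and within 20 mm of the axis in x and z
- carriage (a joint): travel of the blue carriage (plate 110 x 190 mm, top 44 mm above the table) on two steel rails, m: 0 at the loading end, growing towards the microscope, 0.18 at the far end stop. Starts between 0 and 0.015, friction 1.5 N, stays where left. The notch lies somewhere between 0.12 and 0.15: the bar is clamped by hand and its place is not given, so feel for it
- ball (a joint): 10 mm spring ball on the carriage (dark holder on the plate, 75 mm from the nest centre towards the knob), running on the steel index bar, m: about 0.0024 on the bar's plain face, about 0 when fully in the 10 mm wide V notch, 0.0014 at 2 mm off its centre. Sliding takes 1 to 2 N; in the notch the ball draws the carriage to the centre (about 8 N); with the knob let go it centres itself
- nest: white locator on the carriage: four L corners, 7 mm high with flared lips up to 15 mm, round a 75 x 45 mm place (1.5 mm clear each side), open mid-side for fingers and connectors. Origin: centre, on the plate where the module's underside rests, 44 mm above the table. y: slide direction towards the microscope and long direction of the place; knob on the -y side. Seated, the module's x is along nest +y or -y
- knob: red round knob on the carriage: 20 mm diameter grip, 46 mm high, standing on the plate 115 mm from the nest centre on its -y side. Origin: centre of its foot, 44 mm above the table; axes as the nest's
- knob_grip (a point): middle of the knob's grip, on its axis, 31 mm above the plate (75 mm above the table); the parallel grip part runs from 60 to 88 mm above the table
- microscope: inspection microscope on a post on the station's far side (+x of the nest), 330 mm high. Its barrel (42 mm diameter, lower end 134 mm above the table) hangs over the rails at this origin's x and y, over where the nest stops; keep hand and module clear of it. Origin: on the base plate under the barrel's axis, 16 mm above the table; y along the slide. Fixed
- reject: red painted box of the same size, not to be touched; leave it
- tape_a: cream tape roll, 100 mm diameter, 24 mm high, bystander
- mouse: white mouse 105 x 60 x 32 mm, bystander
- power_bank: dark power bank 140 x 68 x 22 mm, bystander
- marker: white marker pen with red cap, 125 x 11 mm, bystander
Things that resemble listed ones, but are neither listed nor needed, are in the scene too. Leave any purple look-alike of the module alone. Leave any turquoise look-alike of the part that bears lens alone.

How it is judged:
On the way, in this order (a step that is already met when the one before it is completed fails the run):
1. the module is held up still with its brass coax end square to the end camera's lens (y of coax_end in the frame of lens between 0.06 and 0.15 m and x of coax_end in the frame of lens between -0.025 and 0.025 m and z of coax_end in the frame of lens between -0.025 and 0.025 m and x of lens in the frame of module above 0.05 m and angle between the x axis of module and the y axis of lens, either way round below 0.25 rad and linear speed of module below 0.03 m/s and contact force between the fingers and module above 1 N), for 0.4 s.
2. the module is held up still with its black header end square to the end camera's lens (y of header_end in the frame of lens between 0.06 and 0.15 m and x of header_end in the frame of lens between -0.025 and 0.025 m and z of header_end in the frame of lens between -0.025 and 0.025 m and x of lens in the frame of module below -0.05 m and angle between the x axis of module and the y axis of lens, either way round below 0.25 rad and linear speed of module below 0.03 m/s and contact force between the fingers and module above 1 N), for 0.4 s.
3. the module sits in the nest and has been let go (x of module in the frame of nest between -0.003 and 0.003 m and y of module in the frame of nest between -0.003 and 0.003 m and z of module in the frame of nest between -0.003 and 0.003 m and angle between module's own z axis and vertical below 0.08 rad and angle between the x axis of module and the y axis of nest, either way round below 0.08 rad and contact force between the fingers and module below 0.05 N), for 0.2 s.
4. the knob is gripped and the ball has dropped into the notch (value of joint ball below 0.0014 m and value of joint carriage between 0.11 and 0.16 m and velocity of joint carriage between -0.01 and 0.01 m/s and contact force between the fingers and knob above 2 N and distance between the grasp point and knob_grip below 0.03 m), for 0.2 s.
At the end, for the whole second after the job is handed in: Module in the nest within 3 mm and 0.08 rad, either way round, not touched by the fingers; ball in the notch (joint ball under 0.0014, carriage at 0.11 to 0.16 and still); fingers on the knob with over 2 N, its grip within 30 mm of the middle of the pads (all of step 3 and all of step 4); the arm keeps its last pose, push and grip.
It fails at once if the module is let fall (moving faster than 0.45 m/s with no finger on it) (contact force between the fingers and module below 0.05 N and linear speed of module above 0.45 m/s).
It fails at once if another thing on the bench is pushed more than 30 mm from its place (distance of any of reject, tape_a, mouse, power_bank, marker from where it was at the start of the episode above 0.03 m).
It also fails if it takes over 64 s, if anything falls off the work surface, if the arm or the gripper's body presses on something with over 40 N, if the wrist force passes 120 N, or if a joint passes its speed limit or range.

ROBOT

A 7-joint arm with a two-finger parallel gripper is mounted at the origin on the work surface. World frame = base frame: x ahead of the robot, y to its left, z up, the work surface at z = 0. Lengths are in m, angles in rad, forces in N, time in s.
With the tool pointing down it reaches from about 0.425 to 0.925 m from the base axis. Payload 6.8 kg.
Tool frame: the origin (TCP) lies at the centre of the arm's flange, where the gripper is bolted on; the fingertips stand 173 mm ahead of it and the grasp point (between the pads) lies 155 mm ahead of it (tip_extent is the distance from the TCP to the fingertips, in m); z points along the fingers, x is the direction in which the jaws open and shut, and the axes are right-handed (so a half turn about z gives the same grasp; the last joint's range is limited). The gripper opens to 85 mm and grips with 20 to 120 N. Pads are 22 mm wide; open, the fingers measure 114 mm over their backs; the gripper's body (76 mm by 85 mm) begins 54 mm behind the grasp point. The pads swing forward as they close: fully open they stand 13 mm farther back than shut.
Start: joints at [-1.242, 0.477, 0.022, 1.555, -0.011, 1.109, -0.083], TCP at [0.286, 0.612, 0.405] pointing down, gripper open.
Joint ranges: [-2.96, 2.96], [-0.34, 2.1], [-1.41, 1.46], [0.24, 2.44], [-1.37, 4.51], [0.17, 1.92], [-2.96, 2.96]. Speed limits (rad/s): [2.39, 2.39, 3.14, 3.14, 3.14, 3.14, 3.14].

INTERFACE

Orientations are given as a rotation vector (axis times angle).
In Python, from plant import * gives the robot as it stands. Calls block until the motion is done:
- goto(position, orientation): joint-space move of the TCP to a pose.
- move_straight(position, rot=None, feed=0.15): straight line of the TCP; rot=None keeps the orientation; feed is the mean speed in m/s.
- goto_joints(angles): joint-space move.
- move_gripper(opening, strength=None): finger opening in m; strength is the grip in N (None keeps the last); returns when the fingers have stopped.
- dwell(seconds).
- solve_ik(position, orientation): joint angles nearest the present ones, or None.
- get_image(name): name is "side" or "top" or "wrist"; returns a dict with "image" (480x640x3 uint8, red, green, blue), "fov_y" (degrees; the focal length in pixels is half the picture's height over the tangent of half this angle, whatever the lens; pixels are square), "cx", "cy" (the principal point, pixels), "pose" (4x4, takes a point from camera to world coordinates). Camera axes: x right, y down, z forward; pixel columns grow to the right and rows downward; lengths in m; the calibration is good to about 2 mm. A picture is of the moment at which its call begins. There is no depth.
A pose or a line that the arm cannot do raises MotionError and nothing moves.
- close_job(): hands the job in, once; it reports no verdict.
Trained networks look in the newest picture that a camera, given by its name, has taken for a name from the list of things; names that differ only in an ending like _2 or _b are one class to them, and where a whole thing is asked for, a point or a joint stands for the part that bears it (a point fixed in the world has none). Each returns a list of dicts, best first, with "score" (0 to 1); they miss things now and then, are a little off and sometimes report something else, mostly with a low value. They report only what shows in the picture. A call takes as long as a camera call. They do not tell look-alikes from the thing itself.
- recognise(camera, thing): "at" ([x, y, z] in m, in world coordinates, good to about 4 mm: the middle of the surface that is visible of it).
- place_of(camera, thing): "at" ([x, y, z] in m, in world coordinates, good to about 4 mm: a listed point, or the origin of a listed thing).
Readings, each from a call of its own:
- current_time_s(): time.
- current_joint_positions(): joint angles.
- current_qd(): joint speeds.
- current_effort(): joint torques, N m.
- current_eef_pos(): TCP position.
- current_tool_rot(): TCP orientation.
- current_force(): force on the tool from outside, world axes, zero at the start.
- current_ft_torque(): the same for the moment, N m.
- current_width(): finger opening in m.
Only numpy, scipy, OpenCV 4.12 (cv2) and the standard library are available. Lean on these libraries where they do the work, as an engineer would, in place of code of your own. Each camera call takes 0.05 s, during which the arm holds its last target. There are 200 camera calls.

## Working session

There is one attempt and no reset: what is moved stays moved. The work goes in short steps, each a Python script; the robot and the scene stay as the last script left them, time stands still between calls to the robot, and variables do not carry over. Pictures are saved under pics/ and viewed, about 8 in all and at most 12, crops included, and the job is handed in when it is done.

```bash
mkdir -p pics; ls; cat > h.py <<'E'
from plant import *
import numpy as np, cv2
from scipy.spatial.transform import Rotation as R
def snap(c,fn):
    d=get_image(c); cv2.imwrite('pics/'+fn,d['image'][:,:,::-1]); return d
def proj(d,p):
    T=np.linalg.inv(d['pose']); q=T[:3,:3]@np.array(p)+T[:3,3]
    f=240/np.tan(np.radians(d['fov_y'])/2); return np.array([d['cx']+f*q[0]/q[2],d['cy']+f*q[1]/q[2]])
def unproj(d,uv,z):
    f=240/np.tan(np.radians(d['fov_y'])/2)
    r=d['pose'][:3,:3]@np.array([(uv[0]-d['cx'])/f,(uv[1]-d['cy'])/f,1]); o=d['pose'][:3,3]
    return o+r*(z-o[2])/r[2]
E
python3 - <<'E'
from h import *
for c in ['top','side']:
    d=snap(c,c+'0.png'); print(c,d['fov_y'],d['cx'],d['cy'],d['pose'].round(3).tolist())
    for t in ['module','coax_end','header_end','lens','nest','knob','knob_grip','microscope','reject','tape_a','mouse','power_bank','marker']:
        try: print(t,[(np.round(x['at'],3).tolist(),round(x['score'],2),proj(d,x['at']).round().tolist()) for x in place_of(c,t)][:3])
        except Exception as e: print(t,e)
print(current_time_s(),current_tool_rot(),current_eef_pos())
E
```

```text
pics
top 53.796327498466226 317.5857514135235 249.4438240209477 [[0.016, -0.999, 0.049, 0.448], [-1.0, -0.016, -0.005, -0.136], [0.006, -0.049, -0.999, 1.381], [0.0, 0.0, 0.0, 1.0]]
module [([0.52, -0.183, 0.004], 0.9, [331.0, 248.0]), ([0.505, -0.318, -0.002], 0.59, [377.0, 254.0])]
coax_end [([0.496, -0.209, 0.016], 0.96, [340.0, 257.0]), ([0.469, -0.302, 0.013], 0.58, [372.0, 267.0])]
header_end [([0.538, -0.321, 0.02], 0.91, [379.0, 243.0]), ([0.545, -0.149, 0.014], 0.68, [320.0, 239.0])]
lens [([0.392, -0.622, 0.165], 0.91, [504.0, 298.0]), ([0.53, -0.531, 0.167], 0.68, [469.0, 243.0])]
nest [([0.553, 0.215, 0.046], 0.68, [191.0, 234.0])]
knob [([0.56, 0.102, 0.044], 0.65, [231.0, 232.0])]
knob_grip [([0.564, 0.102, 0.076], 0.65, [230.0, 230.0])]
microscope [([0.55, 0.353, 0.018], 0.57, [146.0, 235.0])]
reject [([0.688, -0.263, 0.001], 0.7, [359.0, 192.0])]
tape_a [([0.696, -0.147, 0.003], 0.72, [320.0, 188.0])]
mouse [([0.36, -0.307, -0.001], 0.95, [373.0, 304.0])]
power_bank [([0.668, -0.386, 0.002], 0.64, [401.0, 199.0])]
marker [([0.356, -0.161, 0.002], 0.74, [323.0, 305.0])
[... 593 characters left out ...]
389.0]), ([0.535, -0.15, 0.013], 0.62, [322.0, 277.0])]
nest [([0.558, 0.216, 0.044], 0.42, [261.0, 208.0])]
knob [([0.563, 0.105, 0.042], 0.5, [280.0, 224.0])]
knob_grip [([0.566, 0.101, 0.077], 0.56, [281.0, 215.0])]
microscope []
reject [([0.682, -0.263, -0.001], 0.61, [389.0, 282.0]), ([0.671, -0.386, -0.004], 0.57, [419.0, 310.0])]
tape_a [([0.696, -0.141, 0.005], 0.91, [364.0, 256.0]), ([0.683, -0.265, -0.002], 0.48, [390.0, 283.0])]
mouse [([0.358, -0.307, -0.001], 0.6, [302.0, 346.0])]
power_bank [([0.672, -0.386, -0.001], 0.78, [419.0, 309.0])]
marker [([0.351, -0.158, -0.0], 0.55, [267.0, 311.0])]
1.4 [2.64999092e+00 1.68729263e+00 6.66154482e-06] [0.28559756 0.61161275 0.40470729]
```

View pics/top0.png

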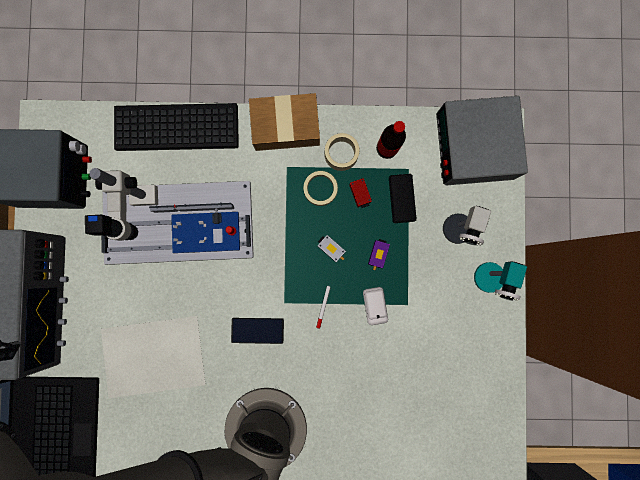

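View pics/side0.png

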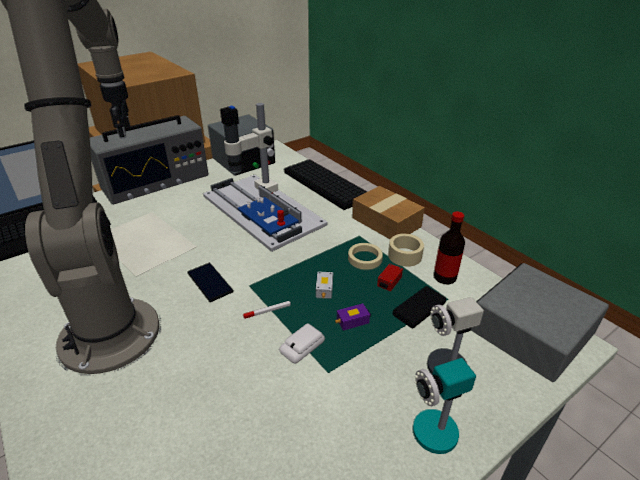

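```bash
cat >> h.py <<'E'
def dn(a): return np.pi*np.array([np.cos(a/2),np.sin(a/2),0])
E
python3 - <<'E'
from h import *
def ik(n,p,a):
    q=solve_ik(p,dn(a)); print(n,np.degrees(a).round(),None if q is None else np.round(q,2).tolist())
D=np.radians
for a in [-41,139]: ik('grasp',[.521,-.183,.17],D(a)); ik('above',[.521,-.183,.42],D(a))
v=D(125); c=np.array([.529,-.531])+.136*np.array([np.cos(v),np.sin(v)])
for a in [35,-145]: ik('present',[*c,.32],D(a))
for a in [0,180]: ik('nest',[.558,.215,.215],D(a)); ik('knobs',[.563,.103,.23],D(a)); ik('knobe',[.563,.24,.23],D(a))
for z in [.5,.56,.6]: ik('up',[.286,.612,z],D(65)); 
for a in [65,-115,0]: ik('mid',[.6,0.1,.56],D(a))
d=cv2.imread('pics/top0.png')[195:310,440:540]; cv2.imwrite('pics/lc.png',cv2.resize(d,None,fx=5,fy=5,interpolation=cv2.INTER_CUBIC))
d=get_image('wrist'); T=d['pose'].copy(); Rt=R.from_rotvec(current_tool_rot()).as_matrix()
print('cam in tool',(Rt.T@(T[:3,3]-current_eef_pos())).round(3),(Rt.T@T[:3,:3]).round(2).tolist(),d['fov_y'])
E
```

```text
grasp -41.0 [-0.09, 0.65, 0.41, 2.02, -0.48, 0.56, -0.06]
above -41.0 [-0.53, 0.38, 0.97, 1.88, -0.36, 1.07, -0.13]
grasp 139.0 [0.17, 0.61, 0.06, 2.01, -0.07, 0.53, 2.72]
above 139.0 [-0.31, 0.3, 0.66, 1.87, -0.21, 1.05, 2.86]
present 35.0 [-0.05, 0.72, 1.05, 1.83, -0.73, 1.04, 1.9]
present -145.0 [-0.06, 0.72, 1.06, 1.83, -0.73, 1.04, -1.23]
nest 0.0 [-0.72, 0.61, 0.34, 1.9, -0.31, 0.68, -0.2]
knobs 0.0 [-0.61, 0.57, 0.42, 1.96, -0.36, 0.68, 0.03]
knobe 0.0 [-0.74, 0.61, 0.32, 1.86, -0.28, 0.72, -0.27]
nest 180.0 [-0.26, 0.6, -0.28, 1.87, 0.25, 0.71, 2.46]
knobs 180.0 [-0.12, 0.54, -0.22, 1.93, 0.18, 0.69, 2.69]
knobe 180.0 [-0.29, 0.6, -0.29, 1.83, 0.24, 0.75, 2.44]
up 65.0 [-1.25, 0.41, 0.03, 1.44, -0.01, 1.29, -0.08]
up 65.0 [-1.25, 0.39, 0.04, 1.34, -0.01, 1.41, -0.08]
up 65.0 [-1.25, 0.38, 0.04, 1.27, -0.02, 1.49, -0.08]
mid 65.0 [-0.55, 0.27, 0.36, 1.53, -0.1, 1.36, 0.96]
mid -115.0 [-0.87, 0.32, 0.8, 1.55, -0.24, 1.37, -2.05]
mid 0.0 [-0.7, 0.29, 0.57, 1.54, -0.16, 1.36, -0.12]
cam in tool [-0.001 -0.074  0.032] [[1.0, -0.0, 0.0], [-0.0, 0.96, 0.29], [-0.0, -0.29, 0.96]] 64.33186782915008
```

View pics/lc.png

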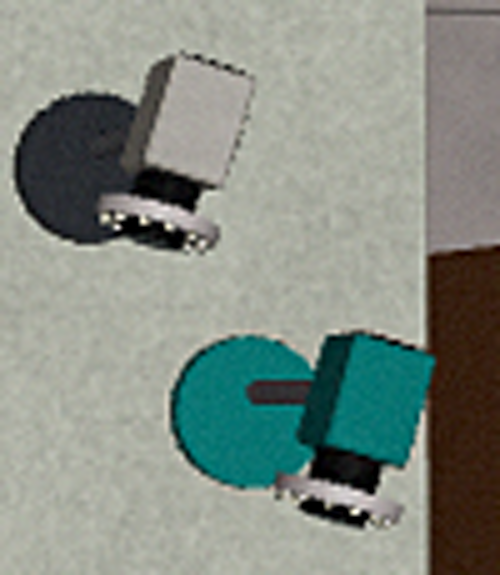

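```bash
python3 - <<'E'
from h import *
D=np.radians
move_straight([.286,.612,.57],feed=.3)
goto([.55,.1,.57],dn(D(20)))
goto([.521,-.183,.40],dn(D(-41)))
print(current_time_s(),current_joint_positions())
d=snap('wrist','w1.png')
for t in ['module','coax_end','header_end']:
    print(t,[(np.round(x['at'],3).tolist(),round(x['score'],2),proj(d,x['at']).round().tolist()) for x in place_of('wrist',t)][:3])
np.save('w1pose.npy',d['pose'])
v=D(163); c=np.array([.529,-.5315])+.136*np.array([np.cos(v),np.sin(v)])
for n,p,a in [('p1',[*c,.327],73),('p2',[*c,.327],-107),('nest',[.558,.215,.222],180)]:
    q=solve_ik(p,dn(D(a))); print(n,a,q)
E
```

```text
5.475 [-0.42730607  0.36062488  0.82705833  1.89548523 -0.3114791   1.0173663
 -0.17789447]
module [([0.52, -0.184, -0.001], 0.96, [322.0, 209.0]), ([0.51, -0.316, -0.001], 0.74, [397.0, 307.0])]
coax_end [([0.5, -0.21, 0.016], 0.88, [325.0, 246.0]), ([0.47, -0.309, 0.012], 0.78, [364.0, 330.0]), ([0.356, -0.31, -0.002], 0.55, [287.0, 383.0])]
header_end [([0.542, -0.329, 0.021], 0.97, [433.0, 307.0]), ([0.546, -0.151, 0.02], 0.7, [320.0, 168.0])]
p1 73 [ 0.52929379  0.50668849  0.35777904  1.7514476  -0.21493648  0.92196757
  2.2504856 ]
p2 -107 [ 0.14613112  0.68653782  0.96336423  1.77608428 -0.65084304  1.03345512
 -0.5109992 ]
nest 180 [-1.21035873  0.96056748  1.14166451  1.92659945 -1.05922006  1.02482466
 -2.70858024]
```

View pics/w1.png

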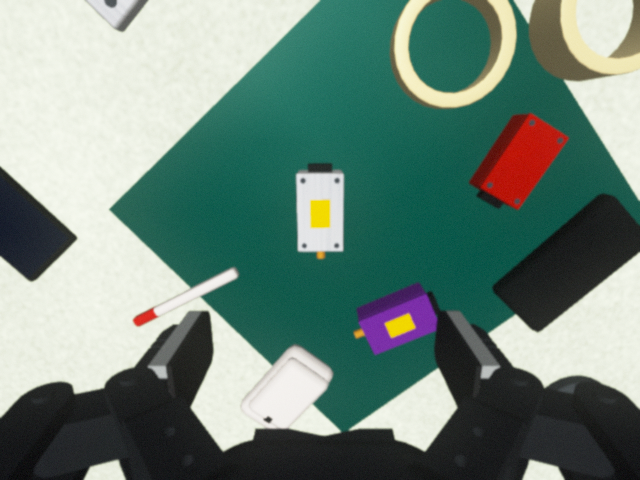

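```bash
python3 - <<'E'
from h import *
D=np.radians
d=get_image('wrist')
c=[unproj(d,u,.032) for u in [(297,171),(343,171),(343,251),(297,251)]]
m=np.mean(c,0); ax=(c[2]+c[3]-c[0]-c[1])/2; print(m,np.linalg.norm(ax),np.linalg.norm(c[1]-c[0]))
yaw=np.arctan2(ax[1],ax[0]); print(np.degrees(yaw))
a=yaw+np.pi/2; np.save('yaw.npy',a)
goto([m[0],m[1],.30],dn(a)); move_straight([m[0],m[1],.179],feed=.12)
move_gripper(0.035,45); print('w',current_width(),current_force())
move_straight([m[0],m[1],.33],feed=.15)
print('w',current_width(),current_force(),current_time_s(),current_joint_positions().round(2))
snap('wrist','w2.png')
v=D(163); cc=np.array([.529,-.5315])+.136*np.array([np.cos(v),np.sin(v)])
print(solve_ik([*cc,.327],dn(D(73))))
E
```

```text
[ 0.52033823 -0.17993614  0.032     ] 0.07346387101782478 0.04014387178275463
-130.98359984620032
w 0.041222705109293864 [-1.68722788  0.72059826  6.43358885]
w 0.04162948083303309 [-0.25643567 -0.33236267 -0.89475833] 9.0 [-0.37  0.45  0.77  1.97 -0.41  0.88 -0.1 ]
[ 0.57694468  0.4992688   0.29139619  1.74802925 -0.17382483  0.91952068
  2.21455989]
```

View pics/w2.png

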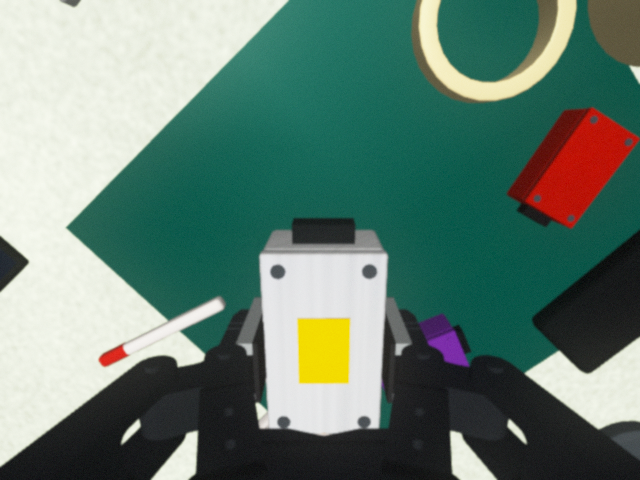

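```bash
python3 - <<'E'
from h import *
D=np.radians
d=get_image('wrist'); p=current_eef_pos(); Rt=R.from_rotvec(current_tool_rot()).as_matrix()
q=[Rt.T@(unproj(d,u,p[2]-.147)-p) for u in [(263,252),(386,252),(278,272),(369,272),(284,422),(364,422)]]; print(np.round(q,4).tolist())
v=D(163); cc=np.array([.529,-.5315])+.136*np.array([np.cos(v),np.sin(v)])
goto([*cc,.327],dn(D(73))); dwell(1.1)
print(current_time_s(),current_eef_pos(),current_width(),current_qd().round(3).tolist(),current_joint_positions().round(2).tolist())
snap('wrist','w3.png'); snap('side','s3.png')
for t in ['lens','coax_end']: print(t,[(np.round(x['at'],3).tolist(),round(x['score'],2)) for x in place_of('side',t)])
print(solve_ik([*cc,.327],dn(D(-107))))
a=cv2.imread('pics/w3.png');b=cv2.imread('pics/s3.png')[220:420,330:530]
cv2.imwrite('pics/c3.png',np.hstack([cv2.resize(a,(400,300)),cv2.resize(b,(300,300),interpolation=cv2.INTER_CUBIC)]))
E
```

```text
[[-0.0184, -0.0361, 0.147], [0.0208, -0.0361, 0.1469], [-0.0138, -0.0293, 0.147], [0.0156, -0.0293, 0.1469], [-0.0137, 0.0301, 0.1471], [0.0159, 0.0301, 0.147]]
12.1917 [ 0.39892425 -0.49173882  0.32701026] 0.04156565468971563 [-0.0, 0.001, -0.001, -0.001, 0.0, 0.001, 0.001] [0.58, 0.5, 0.29, 1.75, -0.17, 0.92, 2.21]
lens [([0.391, -0.626, 0.167], 0.84), ([0.53, -0.532, 0.163], 0.64)]
coax_end [([0.436, -0.503, 0.168], 0.8), ([0.471, -0.307, 0.012], 0.57)]
[ 0.57694468  0.4992688   0.29139619  1.74802925 -0.17382483  0.91952068
  2.21455989]
```

View pics/c3.png

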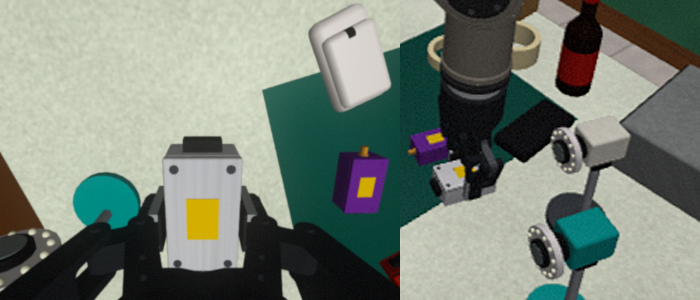

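```bash
python3 - <<'E'
from h import *
D=np.radians
p=current_eef_pos()
print(current_tool_rot(),dn(D(73)),dn(D(-107)))
for a in [73,33,-7,-47,-87,-106,-107,-108]:
    q=solve_ik(p,dn(D(a))); print(a,None if q is None else q.round(2).tolist())
E
```

```text
[2.52540355e+00 1.86866343e+00 2.26752615e-05] [2.52539081 1.8686909  0.        ] [ 1.8686909  -2.52539081  0.        ]
73 [0.58, 0.5, 0.29, 1.75, -0.17, 0.92, 2.21]
33 [0.46, 0.52, 0.46, 1.76, -0.28, 0.93, 1.61]
-7 [0.34, 0.56, 0.63, 1.76, -0.4, 0.95, 1.01]
-47 [0.23, 0.61, 0.8, 1.77, -0.52, 0.98, 0.43]
-87 [0.14, 0.69, 0.97, 1.78, -0.66, 1.04, -0.16]
-106 [0.1, 0.74, 1.05, 1.78, -0.73, 1.07, -0.43]
-107 [0.1, 0.74, 1.06, 1.78, -0.73, 1.07, -0.44]
-108 [0.03, 0.89, 1.27, 1.78, -0.92, 1.2, -0.31]
```

```bash
python3 - <<'E'
from h import *
D=np.radians
v=D(163); cc=np.array([.529,-.5315])+.136*np.array([np.cos(v),np.sin(v)])
for a in [23,-42,-107]: goto([*cc,.327],dn(D(a)))
dwell(1.1)
print(current_time_s(),current_eef_pos(),current_tool_rot(),current_width(),current_joint_positions().round(2).tolist())
snap('wrist','w4.png')
snap('side','s4.png')
for t in ['lens','coax_end','header_end']: print(t,[(np.round(x['at'],3).tolist(),round(x['score'],2)) for x in place_of('side',t)])
for t in ['lens']: print(t,[(np.round(x['at'],3).tolist(),round(x['score'],2)) for x in place_of('wrist',t)])
E
```

```text
16.0583 [ 0.39893664 -0.49175039  0.32699837] [ 1.86859748e+00 -2.52544764e+00  8.80085041e-06] 0.04095947781904082 [0.1, 0.74, 1.06, 1.78, -0.73, 1.08, -0.44]
lens [([0.527, -0.531, 0.159], 0.79), ([0.566, 0.103, 0.073], 0.28)]
coax_end [([0.472, -0.308, 0.015], 0.71), ([0.366, -0.483, 0.167], 0.64)]
header_end [([0.536, -0.323, 0.014], 0.87), ([0.427, -0.503, 0.161], 0.82)]
lens []
```

View pics/w4.png

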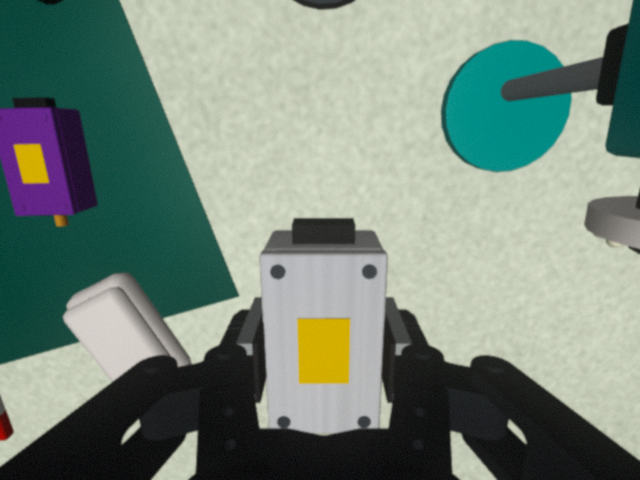

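```bash
python3 - <<'E'
from h import *
D=np.radians
goto([.42,-.40,.40],dn(D(-42))); goto([.50,-.2,.42],dn(D(40))); goto([.55,-.02,.42],dn(D(110))); goto([.565,.08,.40],dn(D(183.2)))
print(current_time_s(),current_width(),current_joint_positions().round(2).tolist())
d=snap('wrist','w5.png')
for t in ['nest','knob','knob_grip','microscope']: print(t,[(np.round(x['at'],4).tolist(),round(x['score'],2),proj(d,x['at']).round()) for x in place_of('wrist',t)][:2])
snap('top','t5.png')
for t in ['nest','knob','knob_grip','microscope']: print(t,[(np.round(x['at'],4).tolist(),round(x['score'],2)) for x in place_of('top',t)][:2])
E
```

```text
19.6167 0.04134982042045178 [0.06, 0.34, -0.38, 1.79, 0.15, 1.04, 2.81]
nest []
knob []
knob_grip []
microscope [([0.568, 0.1134, 0.2372], 0.46, array([313., 409.]))]
nest []
knob []
knob_grip []
microscope [([0.5484, 0.3537, 0.0185], 0.9), ([0.5672, 0.0476, 0.2364], 0.26)]
```

View pics/w5.png

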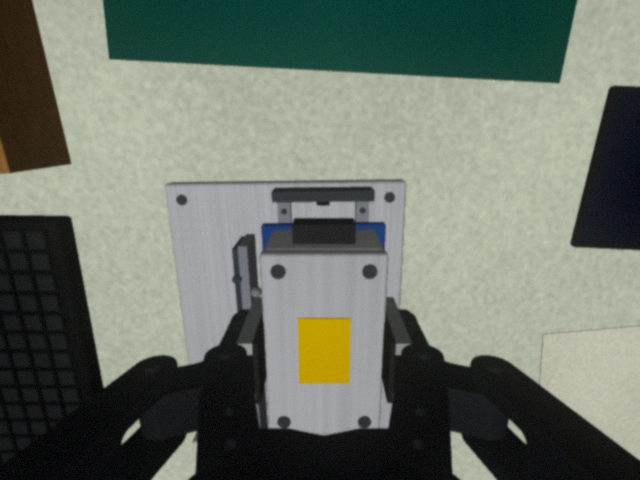

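```bash
python3 - <<'E'
from h import *
D=np.radians
goto([.565,.05,.42],dn(D(90))); goto([.565,.05,.42],dn(D(3.2)))
print(current_time_s(),current_width(),current_joint_positions().round(2).tolist())
d=snap('wrist','w6.png')
for t in ['nest','knob','knob_grip','microscope']: print(t,[(np.round(x['at'],4).tolist(),round(x['score'],2),proj(d,x['at']).round()) for x in place_of('wrist',t)][:2])
E
```

```text
22.725 0.04159810294216792 [-0.33, 0.29, 0.16, 1.81, -0.05, 1.05, -0.09]
nest []
knob [([0.5621, 0.1028, 0.045], 0.71, array([324., 151.]))]
knob_grip [([0.5615, 0.1057, 0.0737], 0.84, array([323., 150.]))]
microscope []
```

View pics/w6.png

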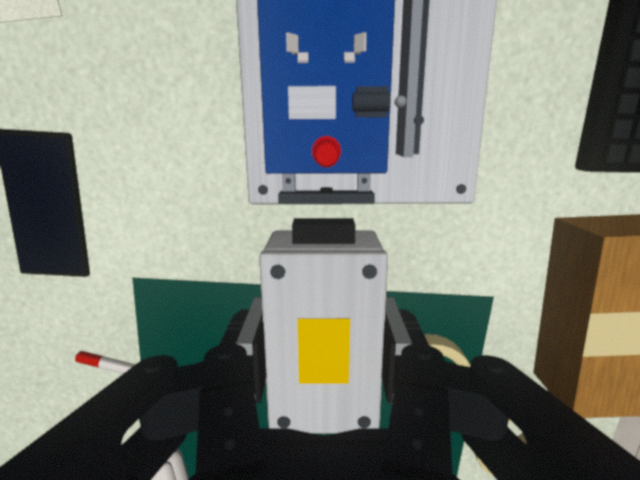

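```bash
python3 - <<'E'
from h import *
D=np.radians
goto([.56,.135,.42],dn(D(3.2)))
d=snap('wrist','w7.png'); np.savez('w7.npz',**d)
for t in ['nest','knob','knob_grip','microscope']: print(t,[(np.round(x['at'],4).tolist(),round(x['score'],2),proj(d,x['at']).round()) for x in place_of('wrist',t)][:2])
cv2.imwrite('pics/c7.png',cv2.resize(d['image'][40:240,200:440,::-1],None,fx=3,fy=3,interpolation=cv2.INTER_CUBIC))
E
```

```text
nest []
knob []
knob_grip [([0.3479, -0.158, 0.0022], 0.66, array([139., 426.]))]
microscope []
```

View pics/c7.png

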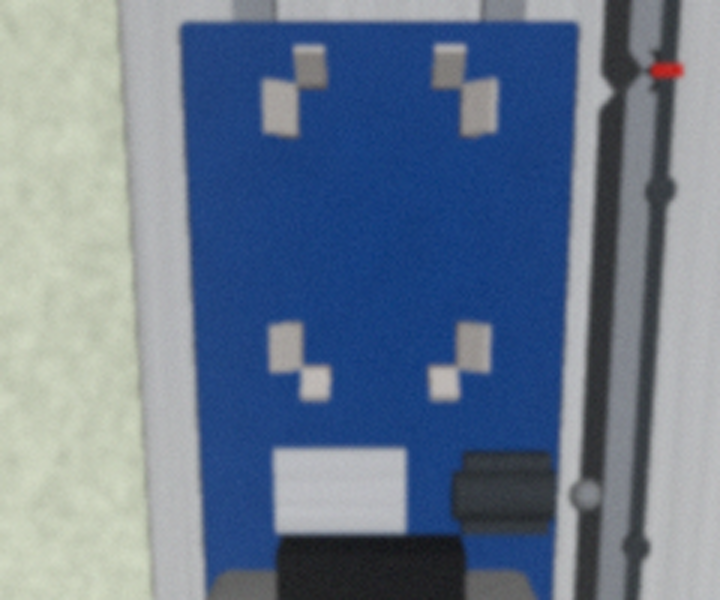

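```bash
python3 - <<'E'
from h import *
d=dict(np.load('w7.npz'))
P=lambda u,z: unproj(d,(200+(u[0]+.5)/3-.5,40+(u[1]+.5)/3-.5),z)
print('cam',d['pose'][:3,3])
s=np.radians(93.2); Y=np.array([np.cos(s),np.sin(s)]); X=np.array([Y[1],-Y[0]])
for n,z,F,N,L,Rr in [('outer',.059,(380,45),(380,402),[(262,107),(268,348)],[(498,107),(491,348)]),('inner',.051,(380,88),(380,365),[(299,107),(303,348)],[(460,107),(457,348)])]:
    f,b=P(F,z)[:2],P(N,z)[:2]; l=np.mean([P(u,z)[:2] for u in L],0); r=np.mean([P(u,z)[:2] for u in Rr],0)
    cy=((f+b)/2)@Y; cx=((l+r)/2)@X
    print(n,'len',(f-b)@Y,'wid',(r-l)@X,'centre',cx*X+cy*Y)
pl=[P(u,.044)[:2] for u in [(182,23),(578,23),(206,500),(558,500)]]
print('plate w',np.linalg.norm(pl[1]-pl[0]),'edge dirs',[np.degrees(np.arctan2(*(a-b)[::-1])) for a,b in [(pl[0],pl[2]),(pl[1],pl[3])]],np.degrees(np.arctan2(*(pl[1]-pl[0])[::-1])),'xc',((pl[0]+pl[1])/2))
for z in (.05,.06): print('notch-ball',(P((628,78),z)[:2]-P((587,495),z)[:2])@Y)
print('knob from top', .5621,.1028,'-> nest',np.array([.5620,.1035])+.115*Y)
E
```

```text
cam [0.55566479 0.21033521 0.3882933 ]
outer len 0.09237741283069495 wid 0.06261401645974665 centre [0.55716233 0.21811629]
inner len 0.07347011191808415 wid 0.044022196589201375 centre [0.55720314 0.21832378]
plate w 0.10762210112430924 edge dirs [np.float64(93.81702340225795), np.float64(93.76920223069098)] 3.394688453755963 xc [0.55399437 0.27209724]
notch-ball 0.11440162330407323
notch-ball 0.1110198943988297
knob from top 0.5621 0.1028 -> nest [0.55558053 0.21832069]
```

```bash
python3 - <<'E'
from h import *
D=np.radians
goto([.56,.08,.42],dn(D(93))); goto([.56,.08,.42],dn(D(183.5))); 
n=[.556,.218]
goto([*n,.33],dn(D(183.5))); move_straight([*n,.25],feed=.12)
print(current_time_s(),current_joint_positions().round(2).tolist(),current_width()); f0=current_force(); print(f0)
z=.25
while z>.2195:
    z-=.003 if z>.238 else .001
    move_straight([*n,z],feed=.05); f=current_force()-f0
    if z<.242: print(round(z,4),f.round(1))
    if f[2]>6 or np.hypot(f[0],f[1])>8: break
print(current_eef_pos(),current_time_s(),current_width())
E
```

```text
27.9333 [-0.2, 0.56, -0.37, 1.85, 0.28, 0.78, 2.49] 0.04155285468821262
[-0.33937399  1.02611597 -0.90514263]
0.241 [ 0.1 -0.8 -0.8]
0.238 [ 0.  -0.6 -0.7]
0.237 [ 0.7 -1.9 -0.1]
0.236 [-0.7 -1.1 -0.1]
0.235 [ 0.1 -1.3 -0.3]
0.234 [ 0.7 -1.3 -1. ]
0.233 [ 0.1 -0.8 -0. ]
0.232 [ 0.8 -1.3  0.4]
0.231 [ 0.3 -1.2  0.1]
0.23 [-0.2 -2.3  0.2]
0.229 [ 0.7 -0.5  0.4]
0.228 [-0.  -0.1 -0.2]
0.227 [ 1.1 -1.4  0.3]
0.226 [ 0.  -0.6  0.1]
0.225 [ 0.4 -0.9  0.6]
0.224 [ 0.1 -0.3  0.1]
0.223 [-1.5 -1.6  5.9]
0.222 [-4.5 -2.2 15.2]
[0.55600591 0.21841522 0.22344578] 32.9333 0.04127717019740276
```

```bash
python3 - <<'E'
from h import *
D=np.radians
move_gripper(.062); p=current_eef_pos()
move_straight([p[0],p[1],.31],feed=.15); move_gripper(.08)
goto([.559,.13,.36],dn(D(183.5)))
d=snap('wrist','w8.png')
for t in ['module','coax_end','header_end']: print(t,[(np.round(x['at'],4).tolist(),round(x['score'],2),proj(d,x['at']).round()) for x in place_of('wrist',t)][:2])
d=snap('top','t8.png')
for t in ['module','nest','knob']: print(t,[(np.round(x['at'],4).tolist(),round(x['score'],2),proj(d,x['at']).round()) for x in place_of('top',t)][:2])
snap('side','s8.png')
for t in ['module','nest','knob']: print(t,[(np.round(x['at'],4).tolist(),round(x['score'],2)) for x in place_of('side',t)][:3])
b=cv2.imread('pics/s8.png')[130:260,200:340];a=cv2.imread('pics/w8.png')
cv2.imwrite('pics/c8.png',np.hstack([cv2.resize(a,(400,300)),cv2.resize(b,(323,300),interpolation=cv2.INTER_CUBIC)]))
print(current_time_s())
E
```

```text
module [([0.5577, 0.2162, 0.0435], 0.56, array([320., 329.]))]
coax_end [([0.5543, 0.2559, 0.0603], 0.95, array([321., 382.]))]
header_end [([0.5587, 0.1853, 0.0642], 0.94, array([320., 307.]))]
module [([0.5042, -0.3133, -0.001], 0.9, array([376., 255.])), ([0.6979, -0.1449, 0.0014], 0.21, array([319., 188.]))]
nest []
knob [([0.5639, 0.1017, 0.046], 0.6, array([231., 231.]))]
module [([0.5561, 0.2183, 0.0448], 0.79), ([0.5048, -0.3149, -0.0001], 0.56), ([0.3596, -0.3096, 0.0009], 0.24)]
nest [([0.5562, 0.2152, 0.0457], 0.49)]
knob [([0.5635, 0.1034, 0.0405], 0.48)]
35.4083
```

View pics/c8.png

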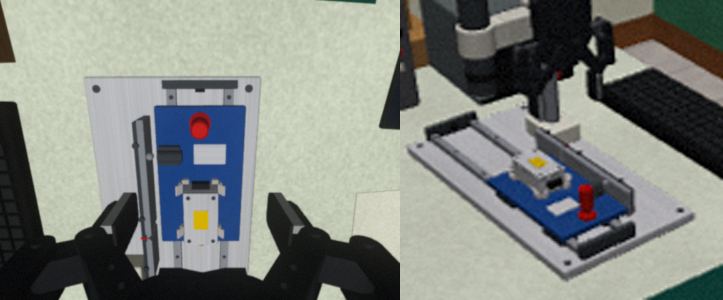

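```bash
python3 - <<'E'
from h import *
D=np.radians
k=np.array([.5628,.1035]); rot=dn(D(183.5)); s=D(93.5); Y=np.array([np.cos(s),np.sin(s)])
goto([*k,.30],rot); move_gripper(.055); move_straight([*k,.23],feed=.12)
move_gripper(.01,40); print('w',current_width(),current_eef_pos(),current_force())
move_straight([*(k+.098*Y),.23],feed=.06); print(current_time_s(),current_force())
u=.098; L=[]
while u<.130:
    u+=.001; move_straight([*(k+u*Y),.23],feed=.03)
    dwell(.03); f=np.mean([current_force()[:2]@Y for _ in range(3)]); L.append(((current_eef_pos()[:2]-k)@Y,f))
    if len(L)>9 and u>.106 and f<-5 and max(x[1] for x in L)>2: break
print([(round(a*1000,1),round(b,1)) for a,b in L],current_time_s(),current_width())
E
```

```text
w 0.018425672955445217 [0.56362285 0.10357828 0.23096727] [2.05210496 0.05154713 4.29411926]
39.0667 [ 2.7800542  -1.83141359  5.6576287 ]
[(np.float64(98.8), np.float64(-0.5)), (np.float64(99.9), np.float64(-0.9)), (np.float64(100.8), np.float64(-0.7)), (np.float64(101.8), np.float64(-1.4)), (np.float64(102.8), np.float64(-1.9)), (np.float64(103.8), np.float64(-1.2)), (np.float64(104.8), np.float64(-0.4)), (np.float64(105.8), np.float64(-2.0)), (np.float64(106.8), np.float64(-0.6)), (np.float64(107.8), np.float64(-1.8)), (np.float64(109.0), np.float64(-1.2)), (np.float64(110.5), np.float64(0.6)), (np.float64(112.0), np.float64(3.2)), (np.float64(113.8), np.float64(4.9)), (np.float64(114.4), np.float64(3.8)), (np.float64(114.7), np.float64(2.3)), (np.float64(115.0), np.float64(0.3)), (np.float64(115.3), np.float64(-2.3)), (np.float64(115.6), np.float64(-3.3)), (np.float64(115.9), np.float64(-4.4)), (np.float64(116.2), np.float64(-7.4))] 45.0167 0.018829435559927252
```

```bash
python3 - <<'E'
from h import *
D=np.radians
k=np.array([.5628,.1035]); s=D(93.5); Y=np.array([np.cos(s),np.sin(s)])
move_straight([*(k+.1148*Y),.23],feed=.03); dwell(.5)
print([round(float(current_force()[:2]@Y),1) for _ in range(4)],(current_eef_pos()[:2]-k)@Y,current_eef_pos(),current_width(),current_force(),current_time_s())
snap('wrist','w9.png'); snap('side','s9.png')
for t in ['module','knob_grip']: print(t,[(np.round(x['at'],4).tolist(),round(x['score'],2)) for x in place_of('side',t)][:3])
b=cv2.imread('pics/s9.png')[130:260,200:340];a=cv2.imread('pics/w9.png')
cv2.imwrite('pics/c9.png',np.hstack([cv2.resize(a,(400,300)),cv2.resize(b,(323,300),interpolation=cv2.INTER_CUBIC)]))
E
```

```text
[0.3, 0.3, 0.3, 0.3] 0.11483102019405987 [0.55660862 0.21816692 0.2309544 ] 0.01856460321732966 [2.65747789 0.47164877 7.53268583] 45.8083
module [([0.5502, 0.3343, 0.0436], 0.62), ([0.5046, -0.3186, -0.0003], 0.62), ([0.549, 0.3697, 0.062], 0.29)]
knob_grip [([0.5599, 0.2179, 0.0753], 0.65)]
```

View pics/c9.png

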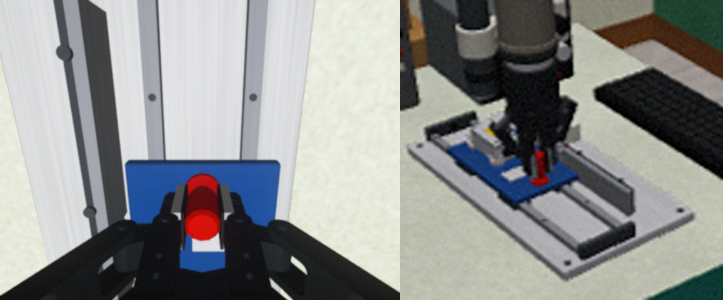

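```bash
python3 -c "
from h import *
close_job(); print(current_time_s(),current_width())"
```

```text
the job is handed in; nothing more can be done
the job is handed in; nothing more can be done
```

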